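# Kit the blue punch set into the changeover tray

## Robot

A 6-joint arm with a two-finger parallel gripper is mounted at the origin on the work surface. World frame = base frame: x ahead of the robot, y to its left, z up, the work surface at z = 0. Lengths are in m, angles in degrees, forces in N, time in s.
With the tool pointing down it reaches from about 0.3 to 0.75 m from the base axis. Payload 8.5 kg.
Tool frame: the origin (TCP) lies on the centre line of the jaws, within the pads' length; the fingertips stand 14 mm ahead of it and the grasp point (between the pads) lies 5 mm behind it; z points along the fingers, y is the direction in which the jaws open and shut (so a half turn about z gives the same grasp; the last joint's range is limited). The gripper opens to 85 mm and grips with 20 to 120 N. Pads are 22 mm wide; open, the fingers measure 114 mm over their backs; the gripper's body (76 mm by 85 mm) begins 54 mm behind the grasp point. The pads swing forward as they close: fully open they stand 13 mm farther back than shut.
Start: joints at [51.148, 21.807, 74.336, -0, 83.858, -12.336], TCP at [0.246, 0.492, 0.245] pointing down, gripper open.
Joint ranges: [-178.18, 178.18], [-50.72, 133.34], [12.68, 142.11], [-81.47, 261.47], [9.98, 163.14], [-165.26, 165.26]. Speed limits (degrees/s): [136.94, 136.94, 180, 180, 180, 180].

## Interface

Orientations are given as a 3x3 rotation matrix whose columns are the frame's x, y, z axes.
In Python, from rig import env, optics, order, finder gives the robot as it stands.
- The arm moves only by the tool play_rows, never from a script. Its argument "commands" is a list of rows, each an object of numbers: "grip": the closure, from -1 (fully open) to 1 (shut); "x", "y", "z": the shift along the tool's x, y, z in m; "rx", "ry", "rz": the turn, a rotation vector about the tool's x, y, z in rad. A call has 1 to 12 rows; each row shifts and turns the commanded pose from where the row before left it, along the tool's axes as they then stand; what a row does not reach is not made up. A row lasts 1/8 s, in which the tool goes at most 62.5 mm and 10.7 degrees, less where a joint would pass 70% of its speed; a pose out of reach is approached as far as the arm can. A call is refused whole if a number of a shift passes 0.0625 or a number of a turn 0.188, either way. A call with a gripper value outside its range is refused whole. The fingers move at their own pace and stop on an object; "squeeze" is the grip in N (left out, the last holds). Time passes only in rows, so rows that do not move let the fingers close. It gives the time, the measured TCP pose, the force and the opening at its end, in the units of the state.
- env.observe(): the state, without advancing time (a new reading comes with each control period).
- optics.get_image(name): name is "side" or "top"; returns a dict with "color" (400x640x3 uint8, blue, green, red), "range_z" (400x640 float32, m along the optical axis (not along the pixel's ray), 0 where there is no reading), "fov_y" (degrees; the focal length in pixels is half the picture's height over the tangent of half this angle, whatever the lens; pixels are square), "cx", "cy" (the principal point, pixels), "dist_coeffs" ([k1, k2, p1, p2, k3] as OpenCV has them; the pictures are not rectified), "cam_to_world" (4x4, takes a point from camera to world coordinates). Camera axes: x right, y down, z forward; pixel columns grow to the right and rows downward; lengths in m; the calibration is good to about 2 mm. A picture is of the moment at which its call begins.
- order.close_job(): hands the job in, once; it reports no verdict.
Trained networks look in the newest picture that a camera, given by its name, has taken for a name from the list of things; names that differ only in an ending like _2 or _b are one class to them, and where a whole thing is asked for, a point or a joint stands for the part that bears it (a point fixed in the world has none). Each returns a list of dicts, best first, with "conf" (0 to 1); they miss things now and then, are a little off and sometimes report something else, mostly with a low value. They report only what shows in the picture. A call takes as long as a camera call. They do not tell look-alikes from the thing itself.
- finder.boxes_of(camera, thing): "point" ([x, y, z] in m, in world coordinates, good to about 4 mm: the middle of the surface that is visible of it).
The state is a dict: "time_s": time; "q": joint angles; "qvel": joint speeds; "joint_efforts": joint torques, N m; "position": TCP position; "tool_rot": TCP orientation; "ft_force": force on the tool from outside, world axes, zero at the start; "wrist_torque": the same for the moment, N m; "grip_width": finger opening in m.
Only numpy, scipy, OpenCV 4.12 (cv2) and the standard library are available. Lean on these libraries where they do the work, as an engineer would, in place of code of your own. Each camera call takes 0.05 s, during which the arm holds its last target.

## Task

The next run on the punching machine needs the blue-marked tooling: put its four pieces into the changeover tray, each in the holder made for it (punch upright in the cup, die over the post, stripper plate flat in the pocket, setting block along and in both saddles), fully down and let go. Set them down rather than dropping them, and leave the orange-marked punch and die of the other size standing where they are.

Things in the scene. Friction and masses are not known exactly. Their poses are not given: they have to be found in the camera images.
- punch_blue_center (a point): Blue-marked punch, steel, about 300 g, loose, standing: at the bottom a nose 28 mm diameter, 25 mm high; then a blue flange 42 mm diameter, 25 to 35 mm up; on top a bare shank 20 mm diameter, 35 to 65 mm up, the part to hold. The point is on its axis half-way up, 32.5 mm above its foot; z up the axis; round, yaw means nothing.
- die_blue_center (a point): Die of the blue set, 190 g, loose, lying flat: a steel ring 52 mm outside, 28 mm bore, 16 mm high, the upper 6 mm coloured blue. The point is its centre, 8 mm up; z is its axis; yaw means nothing.
- stripper_blue_center (a point): Stripper plate of the blue set, 100 g, loose, lying flat: aluminium plate 70 x 48 x 12 mm with a 29 mm hole in the middle and a blue stripe across each short end. The point is the plate's centre (in the hole), 6 mm up; x runs along its 70 mm length, y along its 48 mm width; either way round is the same.
- gauge_blue_center (a point): Setting block of the blue set, 240 g, loose, lying: a steel bar 80 mm long, 16 mm wide, 25 mm high with both ends blue. The point is its centre, 12.5 mm up; x runs along its 80 mm length, y across its 16 mm width; either way round is the same.
- punch_orange_center (a point): Look-alike: the punch of another size, orange flange, nose only 22 mm in diameter, otherwise like the blue punch, loose. It stays. Point on its axis, 32.5 mm above its foot.
- die_orange_center (a point): Look-alike: the die of another size, upper 6 mm orange, bore only 20 mm, otherwise like the blue die, loose. It stays. Point at its centre, 8 mm up.
- holder_cup: Holder for the punch. Black base 100 x 100 x 8 mm; on it a round white cup 54 mm outside, 46 mm inside, 18 mm deep; its floor, where the nose rests, is 8 mm above the origin, its rim 26 mm. Fixed; one of four, 2 x 2 at 104 mm, in any order in the aluminium tray (218 mm square, lip 12 mm above the table). Origin: centre of underside, 4 mm above the table.
- holder_post: Holder for the die. Black base 100 x 100 x 8 mm; on it a white seat, 38 mm diameter, top (where the ring rests) 13 mm above the origin, and in its centre a steel post, 12 mm diameter, up to 39 mm, its last 4 mm tapered. Fixed; one of four, 2 x 2 at 104 mm, in any order in the aluminium tray (218 mm square, lip 12 mm above the table). Origin: centre of underside, 4 mm above the table.
- holder_pocket: Holder for the stripper plate. Black base 100 x 100 x 8 mm; white pad on it, top (where the plate rests) 12 mm above the origin; white walls up to 18 mm round a pocket 86 mm (x) by 64 mm (y), with a 58 mm finger gap in each long side. Fixed; one of four, 2 x 2 at 104 mm, in any order in the aluminium tray (218 mm square, lip 12 mm above the table). Origin: centre of underside, 4 mm above the table.
- holder_saddles: Holder for the setting block, lying along x. Black base 100 x 100 x 8 mm; two white forked saddles, 8 mm thick, at x = -30 and +30 mm, 32 mm wide between prongs; their floor is 13 mm above the origin, prongs rise to 26 mm. Fixed; one of four, 2 x 2 at 104 mm, in any order in the aluminium tray (218 mm square, lip 12 mm above the table). Origin: centre of underside, 4 mm above the table.
Mind the look-alikes: they are no part of the job. Leave any green look-alike of the part that bears die_blue_center alone.

How it is judged:
By the outcome, as a careful person would: the job done as asked, in the order asked, and still so for the second after the job is handed in, with the robot touching nothing.
It also fails if it takes over 109 s, if anything falls off the work surface, if the arm or the gripper's body presses on something with over 40 N, if the wrist force passes 120 N, or if a joint passes its speed limit or range.

## Working session

There is one attempt and no reset: what is moved stays moved. The work goes in short steps, Python scripts to look and compute and a tool call to move; the robot and the scene stay as the last step left them, time stands still between calls to the robot, and variables do not carry over. Pictures are saved under pics/ and viewed, and the job is handed in when it is done.

Besides the shell and the picture viewer there is one more tool, called after ">>>" in YAML: its name, and indented under it one key for each argument. play_rows: Moves the arm, as the interface text tells. Its arguments: {"type":"object","properties":{"commands":{"type":"array"},"squeeze":{"type":"number"}},"required":["commands"]}

```bash
ls; mkdir -p pics
cat > h.py <<'E'
import numpy as np,cv2
from rig import env,optics,order,finder
def grab(n):
    im=optics.get_image(n); return im
def K(im):
    h,w=im["color"].shape[:2]; f=h/2/np.tan(np.radians(im["fov_y"])/2)
    return np.array([[f,0,im["cx"]],[0,f,im["cy"]],[0,0,1]])
def cloud(im):
    k=K(im);h,w=im["range_z"].shape
    u,v=np.meshgrid(np.arange(w),np.arange(h))
    p=cv2.undistortPoints(np.stack([u,v],-1).reshape(-1,1,2).astype(np.float64),k,np.array(im["dist_coeffs"],float)).reshape(h,w,2)
    z=im["range_z"]; P=np.stack([p[...,0]*z,p[...,1]*z,z,np.ones_like(z)],-1)
    W=P@np.array(im["cam_to_world"]).T
    W=W[...,:3]; W[z==0]=np.nan
    return W
def onplane(im,uv,zw):
    uv=np.array(uv,float).reshape(-1,1,2)
    p=cv2.undistortPoints(uv,K(im),np.array(im["dist_coeffs"],float)).reshape(-1,2)
    T=np.array(im["cam_to_world"]); d=np.c_[p,np.ones(len(p))]@T[:3,:3].T; o=T[:3,3]
    return o+d*((zw-o[2])/d[:,2])[:,None]
E
python3 - <<'E'
from h import *
for n in("top","side"):
    im=grab(n); cv2.imwrite(f"pics/{n}0.png",im["color"])
    np.savez(f"{n}0.npz",**im)
    print(n,np.array(im["cam_to_world"]).round(3).tolist(),im["dist_coeffs"])
    for t in "punch_blue_center die_blue_center stripper_blue_center gauge_blue_center punch_orange_center die_orange_center holder_cup holder_post holder_pocket holder_saddles".split():
        print(t,[(np.round(d["point"],3).tolist(),round(d["conf"],2)) for d in finder.boxes_of(n,t)])
s=env.observe();print({k:np.round(v,3).tolist() for k,v in s.items()})
E
```

```text
pics
top [[0.02, -0.996, 0.084, 0.413], [-1.0, -0.019, 0.007, -0.031], [-0.005, -0.085, -0.996, 1.044], [0.0, 0.0, 0.0, 1.0]] [-0.06524516  0.          0.          0.          0.        ]
punch_blue_center [([0.604, -0.223, 0.038], 0.51)]
die_blue_center [([0.352, -0.101, 0.014], 0.83), ([0.347, 0.011, 0.017], 0.78), ([0.46, -0.09, 0.016], 0.62)]
stripper_blue_center [([0.58, -0.339, 0.012], 0.56)]
gauge_blue_center [([0.44, -0.332, 0.023], 0.61)]
punch_orange_center [([0.473, -0.217, 0.034], 0.69), ([0.461, 0.109, 0.01], 0.36)]
die_orange_center [([0.58, -0.124, 0.016], 0.56)]
holder_cup [([0.464, 0.11, 0.013], 0.84), ([0.442, -0.334, 0.027], 0.36)]
holder_post [([0.564, 0.117, 0.015], 0.43)]
holder_pocket [([0.564, 0.114, 0.016], 0.95)]
holder_saddles [([0.464, 0.216, 0.012], 0.75)]
side [[0.985, -0.12, 0.121, 0.363], [-0.17, -0.748, 0.641, -0.748], [0.014, -0.652, -0.758, 0.956], [0.0, 0.0, 0.0, 1.0]] [0.0074076 0.        0.        0.        0.       ]
punch_blue_center [([0.604, -0.232, 0.035], 0.64)]
die_blue_center [([0.352, -0.108, 0.017], 0.92), ([0.352, 0.006, 0.014], 0.7), 
[... 176 characters left out ...]
036], 0.67)]
die_orange_center [([0.577, -0.13, 0.014], 0.63)]
holder_cup [([0.462, 0.106, 0.01], 0.69), ([0.578, -0.13, 0.012], 0.62)]
holder_post [([0.568, 0.206, 0.011], 0.59)]
holder_pocket [([0.571, 0.102, 0.011], 0.84)]
holder_saddles [([0.469, 0.212, 0.014], 0.61), ([0.463, -0.092, 0.014], 0.45)]
{'time_s': 1.1, 'q': [51.147, 21.806, 74.336, 0.0, 83.86, -12.336], 'qvel': [-0.029, -0.119, -0.012, -0.091, 0.001, 0.01], 'joint_efforts': [-0.003, -44.833, -23.146, -0.0, 0.0, 0.0], 'position': [0.246, 0.492, 0.245], 'tool_rot': [[-0.895, 0.446, -0.0], [0.446, 0.895, -0.0], [0.0, -0.0, -1.0]], 'ft_force': [-0.561, -1.109, -0.467], 'wrist_torque': [0.001, 0.034, -0.014], 'grip_width': 0.085}
```

View images.

View pics/top0.png

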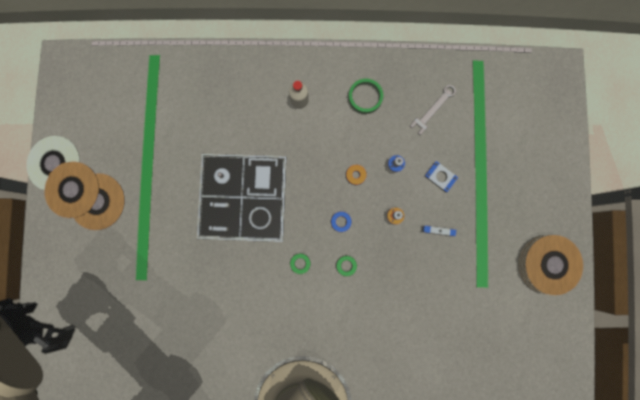

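View pics/side0.png

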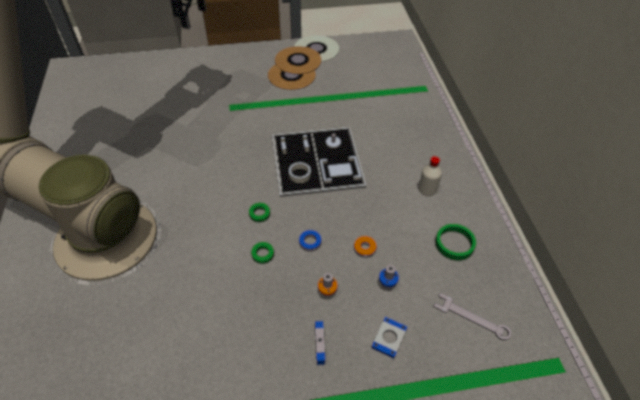

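Run:
```python
import numpy as np,cv2
from h import cloud,onplane
for n in("top","side"):
    im=dict(np.load(n+"0.npz")); c=im["color"]; hsv=cv2.cvtColor(c,cv2.COLOR_BGR2HSV)
    W=cloud(im)
    blue=((hsv[...,0]>100)&(hsv[...,0]<125)&(hsv[...,1]>130)&(hsv[...,2]>60)).astype(np.uint8)
    N,l,s,ct=cv2.connectedComponentsWithStats(blue)
    print(n)
    for i in range(1,N):
        if s[i,4]<8: continue
        m=l==i; print("blue",ct[i].round(1),s[i].tolist(),np.nanmedian(W[m],0).round(4), np.nanpercentile(W[m][:,2],[10,90]).round(3))
    h=(W[...,2]>0.006)&(W[...,0]>.3)&(W[...,0]<.66)&(W[...,1]<-0.02+.05)&(W[...,1]>-.42)
    N,l,s,ct=cv2.connectedComponentsWithStats(h.astype(np.uint8))
    for i in range(1,N):
        if s[i,4]<20: continue
        P=W[l==i]; r=cv2.minAreaRect((P[:,:2]*1000).astype(np.float32)); print("obj",ct[i].round(1),s[i,4],np.round(P.mean(0),4),np.round(r[0],1),np.round(r[1],1),round(r[2],1),np.percentile(P[:,2],[50,98]).round(3))
    if n=="top": crops={"t1":(150,250,190,295),"t2":(150,250,325,470)}
    else: crops={"s1":(120,200,265,370),"s2":(225,370,290,420)}
    for k,(a,b,e,f) in crops.items():
        cv2.imwrite(f"pics/{k}.png",cv2.resize(c[a:b,e:f],None,fx=5,fy=5,interpolation=cv2.INTER_CUBIC))
```

```text
top
blue [390.8 160.9] [389, 157, 6, 9, 26] [ 0.6128 -0.2107  0.0357] [0.033 0.038]
blue [431.9 169. ] [429, 165, 7, 9, 27] [ 0.5991 -0.3203  0.013 ] [0.01  0.015]
blue [396.2 168.3] [391, 167, 11, 4, 32] [ 0.5953 -0.2234  0.0354] [0.033 0.038]
blue [450.7 183.1] [448, 179, 7, 9, 25] [ 0.5638 -0.3688  0.0136] [0.01  0.016]
blue [340.9 221.4] [332, 213, 19, 18, 150] [ 0.461  -0.0894  0.0166] [0.014 0.019]
blue [426.5 228.8] [424, 227, 6, 5, 22] [ 0.4452 -0.3019  0.0251] [0.021 0.028]
blue [452.5 232.2] [451, 230, 4, 5, 18] [ 0.4387 -0.3676  0.0259] [0.024 0.027]
obj [396.3 163.2] 227 [ 0.606  -0.2226  0.0436] [ 608.3 -223.9] [41.4 39.9] 2.5 [0.037 0.068]
obj [440.9 176.3] 452 [ 0.5806 -0.3431  0.0125] [ 581.  -343.5] [73. 50.] 54.1 [0.013 0.016]
obj [355.8 174.6] 289 [ 0.5799 -0.125   0.0159] [ 579.8 -125.7] [50.3 51.1] 0.4 [0.016 0.02 ]
obj [395.4 215.9] 233 [ 0.4753 -0.2209  0.0431] [ 476.2 -222.7] [39.6 40.9] 27.4 [0.036 0.068]
obj [340.6 221.5] 236 [ 0.4601 -0.0883  0.0162] [460.3 -89.1] [47.9 50.3] 1.2 [0.016 0.021]
obj [438.6 230.8] 221 [ 0.4412 -0.3329  0.0243] [ 440.9 -335.6] 
[... 763 characters left out ...]
   6.4] [51.2 45.4] 1.0 [0.015 0.019]
obj [310.2 240.3] 308 [ 0.4598 -0.0918  0.0141] [459.8 -89.4] [50.1 52.8] 11.8 [0.015 0.019]
obj [365.3 246.2] 348 [ 0.5801 -0.1281  0.0146] [ 580.6 -127. ] [50.8 50.2] 22.6 [0.015 0.019]
obj [262.6 252.2] 316 [ 0.3501 -0.1069  0.0143] [ 349.9 -105.1] [51.8 51.4] 80.0 [0.015 0.019]
obj [388.9 277.3] 347 [ 0.6052 -0.2302  0.0412] [ 606.  -227.6] [36.3 40.8] 60.6 [0.036 0.067]
obj [327.7 284.9] 341 [ 0.4753 -0.2283  0.0428] [ 475.5 -225.2] [39.  41.1] 68.9 [0.036 0.067]
obj [389.5 337.1] 701 [ 0.5796 -0.3458  0.0115] [ 580.1 -344.7] [72.4 48.1] 53.6 [0.012 0.015]
obj [320.1 342.6] 367 [ 0.4408 -0.3398  0.0239] [ 441.3 -336.5] [80.6 16.1] 83.7 [0.025 0.028]
```

View pics/t1.png

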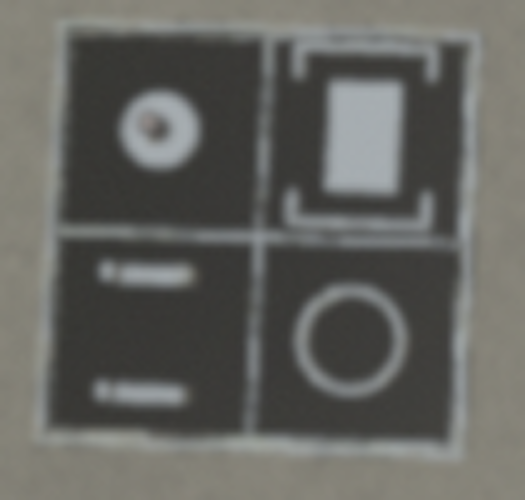

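View pics/s1.png

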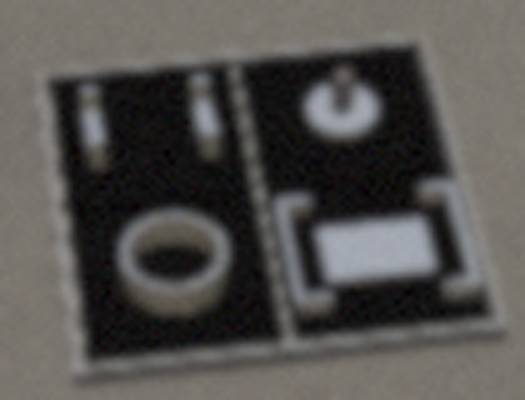

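Run:
```python
import numpy as np,cv2
from h import cloud,onplane
for n in("top","side"):
    im=dict(np.load(n+"0.npz")); c=im["color"]; g=cv2.cvtColor(c,cv2.COLOR_BGR2GRAY)
    W=cloud(im); print(n)
    x,y,z=W[...,0],W[...,1],W[...,2]
    m=(z>.055)&(x>.4)&(x<.66)&(y<-.15)&(y>-.3)
    N,l,s,ct=cv2.connectedComponentsWithStats(m.astype(np.uint8))
    for i in range(1,N):
        if s[i,4]>5: P=W[l==i]; print("shank",s[i,4],P.mean(0).round(4),P[:,:2].min(0).round(3),P[:,:2].max(0).round(3))
    # tray: black bases
    reg=(x>.38)&(x<.68)&(y>.02)&(y<.3)
    dark=(g<70)&reg&(np.abs(z-.012)<.012)
    k=cv2.morphologyEx(dark.astype(np.uint8),cv2.MORPH_CLOSE,np.ones((3,3)))
    vv,uu=np.where(dark)
    P=onplane(im,np.c_[uu,vv],.012)
    # tray angle: maximise by minAreaRect
    r=cv2.minAreaRect((P[:,:2]*1000).astype(np.float32)); print("dark",len(P),r)
    wh=(g>125)&reg&(z>.006)
    N,l,s,ct=cv2.connectedComponentsWithStats(wh.astype(np.uint8))
    for i in range(1,N):
        if s[i,4]>5: P=W[l==i]; r=cv2.minAreaRect((P[:,:2]*1000).astype(np.float32)); print("white",ct[i].round(1),s[i,4],np.nanmean(P,0).round(4),np.round(r[0],1),np.round(r[1],1),round(r[2],1),np.percentile(P[:,2],[5,95]).round(3))
```

```text
top
shank 58 [ 0.6073 -0.2242  0.0652] [ 0.598 -0.235] [ 0.617 -0.215]
shank 59 [ 0.4761 -0.2223  0.0652] [ 0.467 -0.233] [ 0.486 -0.213]
dark 3850 ((518.4568481445312, 164.8857421875), (199.27268981933594, 197.45957946777344), 89.38167572021484)
white [247.3 195.5] 631 [0.5222 0.1496 0.0126] [518.3 164.7] [217.8 220.1] 89.2 [0.007 0.022]
white [262.2 177. ] 305 [0.5692 0.1121 0.0163] [569.8 112. ] [36.1 56.9] 87.8 [0.013 0.019]
white [221.6 175.5] 152 [0.5707 0.2153 0.0196] [571.4 216.2] [34.4 34.7] 2.0 [0.014 0.041]
white [252.7 193.3] 21 [0.5264 0.1342 0.0219] [525.7 133.1] [33.1 11.6] 68.5 [0.02  0.024]
white [270.3 193.8] 26 [0.5261 0.0898 0.0212] [525.3  91.1] [10.6 31.8] 19.4 [0.018 0.025]
white [220.4 204.5] 45 [0.4968 0.2156 0.0188] [497.2 214. ] [37.1  9. ] 88.6 [0.013 0.031]
white [252.7 211.9] 18 [0.479  0.1312 0.0301] [478.6 130.9] [ 7.1 31.6] 53.6 [0.027 0.033]
white [252.2 223.6] 9 [0.4501 0.1316 0.0294] [450.4 131.8] [19.   3.2] 40.4 [0.025 0.033]
white [217.9 228. ] 43 [0.4374 0.2195 0.0192] [437.5 217.8] [37.8  7.4] 86.0 [0.013 0.03 ]
white [239.5 237. ] 6 [0.4162 0
[... 429 characters left out ...]
4115 0.2333 0.0114] [411.6 232.9] [49.7  3.2] 88.8 [0.009 0.014]
white [332.8 142. ] 73 [0.5688 0.2144 0.0167] [568.1 213.9] [32.7 34.6] 69.7 [0.014 0.019]
white [305.6 143.1] 15 [0.4956 0.2196 0.0185] [496.  216.2] [ 5.9 34.2] 0.1 [0.014 0.028]
white [283.2 144.7] 12 [0.4359 0.2251 0.0165] [435.5 224.5] [19.9  5.2] 84.7 [0.013 0.02 ]
white [275.4 156.3] 10 [0.411  0.1899 0.0116] [411.2 190.6] [26.1  2.7] 85.0 [0.009 0.015]
white [277.5 172. ] 32 [0.4101 0.1333 0.0116] [410.2 131.4] [66.2  3.8] 89.0 [0.008 0.015]
white [339.7 169.4] 214 [0.5681 0.1134 0.0156] [568.1 115.1] [54.7 41.2] 1.3 [0.012 0.019]
white [279.7 188.5] 15 [0.4092 0.0766 0.0115] [409.2  76.7] [30.9  3.3] 89.5 [0.009 0.013]
```

```bash
cat >> h.py <<'E'
def go(x,y,z,yaw=None):
    s=env.observe(); R=np.array(s["tool_rot"]); p=np.array(s["position"])
    d=R.T@(np.array([x,y,z])-p); th=np.degrees(np.arctan2(R[1,1],R[0,1]))
    print("t",round(s["time_s"],2),"p",p.round(4),"yaw",round(th,2),"tilt",R[:,2].round(4),"grip",round(s["grip_width"],4),"F",np.round(s["ft_force"],1))
    print("delta tool",d.round(4),"dist",round(np.linalg.norm(d),3), "rz" if yaw is not None else "", None if yaw is None else round(np.radians((th-yaw+180)%360-180),4))
E
python3 - <<'E'
from h import *
im=dict(np.load("top0.npz"));print(onplane(im,[(260.2,218)],.03),onplane(im,[(222,175.5)],.017))
im=dict(np.load("side0.npz"));print(onplane(im,[(265+175/5,120+240/5)],.03))
go(.607,-.2255,.15)
E
```

```text
[[0.46430624 0.11210909 0.03      ]] [[0.57114148 0.21491378 0.017     ]]
[[0.46676632 0.12064368 0.03      ]]
t 1.1 p [0.2455 0.4921 0.2453] yaw 63.48 tilt [-0. -0. -1.] grip 0.0854 F [-0.6 -1.1 -0.5]
delta tool [-0.6438 -0.4807  0.0953] dist 0.809  None
```

>>> play_rows:
  commands:
    - {"grip": -1,"x": -0.045,"y": -0.034,"z": 0.005}
    - {"x": -0.045,"y": -0.034,"z": 0.005}
    - {"x": -0.045,"y": -0.034,"z": 0.005}
    - {"x": -0.045,"y": -0.034,"z": 0.005}
    - {"x": -0.045,"y": -0.034,"z": 0.005}
    - {"x": -0.045,"y": -0.034,"z": 0.005}
    - {"x": -0.045,"y": -0.034,"z": 0.005}
    - {"x": -0.045,"y": -0.034,"z": 0.005}
    - {"x": -0.045,"y": -0.034,"z": 0.005}
    - {"x": -0.045,"y": -0.034,"z": 0.005}
    - {"x": -0.045,"y": -0.034,"z": 0.005}
    - {"x": -0.045,"y": -0.034,"z": 0.005}
  squeeze: 50

```text
invalid input at $.commands[0]: expected keys grip, x, y, z, rx, ry, rz
```

```bash
python3 -c "
from h import *
go(.607,-.2255,.12)"
```

```text
t 1.1 p [0.2455 0.4921 0.2453] yaw 63.48 tilt [-0. -0. -1.] grip 0.0854 F [-0.6 -1.1 -0.5]
delta tool [-0.6438 -0.4807  0.1253] dist 0.813  None
```

>>> play_rows:
  commands:
    - {"grip": -1,"x": -0.045,"y": -0.034,"z": 0.005,"rx": 0,"ry": 0,"rz": 0}
    - {"grip": -1,"x": -0.045,"y": -0.034,"z": 0.005,"rx": 0,"ry": 0,"rz": 0}
    - {"grip": -1,"x": -0.045,"y": -0.034,"z": 0.005,"rx": 0,"ry": 0,"rz": 0}
    - {"grip": -1,"x": -0.045,"y": -0.034,"z": 0.005,"rx": 0,"ry": 0,"rz": 0}
    - {"grip": -1,"x": -0.045,"y": -0.034,"z": 0.005,"rx": 0,"ry": 0,"rz": 0}
    - {"grip": -1,"x": -0.045,"y": -0.034,"z": 0.005,"rx": 0,"ry": 0,"rz": 0}
    - {"grip": -1,"x": -0.045,"y": -0.034,"z": 0.005,"rx": 0,"ry": 0,"rz": 0}
    - {"grip": -1,"x": -0.045,"y": -0.034,"z": 0.005,"rx": 0,"ry": 0,"rz": 0}
    - {"grip": -1,"x": -0.045,"y": -0.034,"z": 0.005,"rx": 0,"ry": 0,"rz": 0}
    - {"grip": -1,"x": -0.045,"y": -0.034,"z": 0.005,"rx": 0,"ry": 0,"rz": 0}
    - {"grip": -1,"x": -0.045,"y": -0.034,"z": 0.005,"rx": 0,"ry": 0,"rz": 0}
    - {"grip": -1,"x": -0.045,"y": -0.034,"z": 0.005,"rx": 0,"ry": 0,"rz": 0}
  squeeze: 50

```text
time_s: 2.6
position: [0.5472, -0.1159, 0.1853]
tool_rot: [[-0.895, 0.447, 0.0], [0.447, 0.895, -0.0], [-0.0, 0.0, -1.0]]
ft_force: [0.8, 0.7, -0.1]
grip_width: 0.0855
```

```bash
python3 -c "
from h import *
go(.607,-.2255,.12)"
```

```text
t 2.6 p [ 0.5472 -0.1159  0.1853] yaw 63.47 tilt [ 4.e-04 -0.e+00 -1.e+00] grip 0.0855 F [ 0.8  0.7 -0.1]
delta tool [-0.1024 -0.0714  0.0653] dist 0.141  None
```

>>> play_rows:
  commands:
    - {"grip": -1,"x": -0.035,"y": -0.024,"z": 0.015,"rx": 0,"ry": 0,"rz": 0}
    - {"grip": -1,"x": -0.035,"y": -0.024,"z": 0.015,"rx": 0,"ry": 0,"rz": 0}
    - {"grip": -1,"x": -0.0324,"y": -0.0234,"z": 0.0153,"rx": 0,"ry": 0,"rz": 0}
    - {"grip": -1,"x": 0,"y": 0,"z": 0.02,"rx": 0,"ry": 0,"rz": 0}
    - {"grip": -1,"x": 0,"y": 0,"z": 0.027,"rx": 0,"ry": 0,"rz": 0}
    - {"grip": -1,"x": 0,"y": 0,"z": 0.025,"rx": 0,"ry": 0,"rz": 0}
    - {"grip": -1,"x": 0,"y": 0,"z": 0.015,"rx": 0,"ry": 0,"rz": 0}
  squeeze: 50

```text
time_s: 3.48
position: [0.6061, -0.2235, 0.0517]
tool_rot: [[-0.895, 0.446, -0.001], [0.446, 0.895, 0.001], [0.001, 0.0, -1.0]]
ft_force: [-0.4, -0.2, 0.1]
grip_width: 0.0854
```

>>> play_rows:
  commands:
    - {"grip": 1,"x": 0,"y": 0,"z": 0,"rx": 0,"ry": 0,"rz": 0}
    - {"grip": 1,"x": 0,"y": 0,"z": 0,"rx": 0,"ry": 0,"rz": 0}
    - {"grip": 1,"x": 0,"y": 0,"z": 0,"rx": 0,"ry": 0,"rz": 0}
    - {"grip": 1,"x": 0,"y": 0,"z": 0,"rx": 0,"ry": 0,"rz": 0}
    - {"grip": 1,"x": 0,"y": 0,"z": 0,"rx": 0,"ry": 0,"rz": 0}
    - {"grip": 1,"x": 0,"y": 0,"z": 0,"rx": 0,"ry": 0,"rz": 0}
  squeeze: 50

```text
time_s: 4.22
position: [0.6067, -0.2237, 0.0539]
tool_rot: [[-0.895, 0.446, 0.001], [0.446, 0.895, -0.001], [-0.002, 0.0, -1.0]]
ft_force: [0.6, 1.4, 6.0]
grip_width: 0.0182
```

Run:
```python
from h import *
im=grab("side"); c=im["color"]
cv2.imwrite("pics/s2.png",cv2.resize(c[180:330,320:480],None,fx=4,fy=4,interpolation=cv2.INTER_CUBIC))
go(.607,-.2255,.12)
```

```text
t 4.28 p [ 0.6068 -0.2237  0.0539] yaw 63.49 tilt [ 1.5e-03 -7.0e-04 -1.0e+00] grip 0.0183 F [-0.4  1.3  5.9]
delta tool [-0.0011 -0.0015 -0.0661] dist 0.066  None
```

View pics/s2.png

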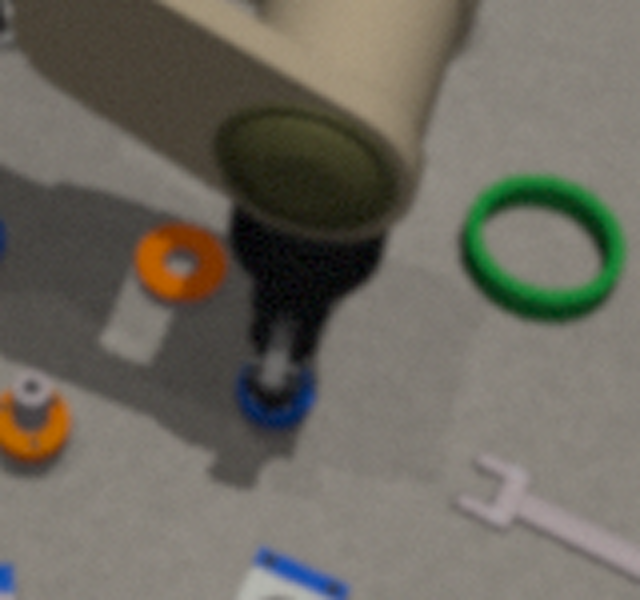

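>>> play_rows:
  commands:
    - {"grip": 1,"x": 0,"y": 0,"z": -0.01,"rx": 0,"ry": 0,"rz": 0}
    - {"grip": 1,"x": 0,"y": 0,"z": -0.03,"rx": 0,"ry": 0,"rz": 0}
    - {"grip": 1,"x": 0,"y": 0,"z": -0.04,"rx": 0,"ry": 0,"rz": 0}
    - {"grip": 1,"x": 0.02,"y": 0.017,"z": 0,"rx": 0,"ry": 0,"rz": 0}
    - {"grip": 1,"x": 0.04,"y": 0.035,"z": 0,"rx": 0,"ry": 0,"rz": 0}
    - {"grip": 1,"x": 0.04,"y": 0.035,"z": 0,"rx": 0,"ry": 0,"rz": 0}
    - {"grip": 1,"x": 0.04,"y": 0.035,"z": 0,"rx": 0,"ry": 0,"rz": 0}
    - {"grip": 1,"x": 0.04,"y": 0.035,"z": 0,"rx": 0,"ry": 0,"rz": 0}
    - {"grip": 1,"x": 0.04,"y": 0.035,"z": 0,"rx": 0,"ry": 0,"rz": 0}
    - {"grip": 1,"x": 0.035,"y": 0.03,"z": 0,"rx": 0,"ry": 0,"rz": 0}
    - {"grip": 1,"x": 0.02,"y": 0.017,"z": 0,"rx": 0,"ry": 0,"rz": 0}
    - {"grip": 1,"x": 0,"y": 0,"z": 0,"rx": 0,"ry": 0,"rz": 0}
  squeeze: 50

```text
time_s: 5.78
position: [0.466, 0.1142, 0.1332]
tool_rot: [[-0.896, 0.444, -0.001], [0.444, 0.896, 0.0], [0.001, -0.0, -1.0]]
ft_force: [0.7, 0.1, -3.5]
grip_width: 0.0181
```

```bash
python3 -c "
from h import *
go(.465,.1145,.066)
im=grab('side'); c=im['color']
cv2.imwrite('pics/s3.png',cv2.resize(c[60:220,220:400],None,fx=4,fy=4,interpolation=cv2.INTER_CUBIC))"
```

```text
t 5.78 p [0.466  0.1142 0.1332] yaw 63.63 tilt [-8.e-04  0.e+00 -1.e+00] grip 0.0181 F [ 0.7  0.1 -3.5]
delta tool [ 0.0009 -0.0002  0.0672] dist 0.067  None
```

View pics/s3.png

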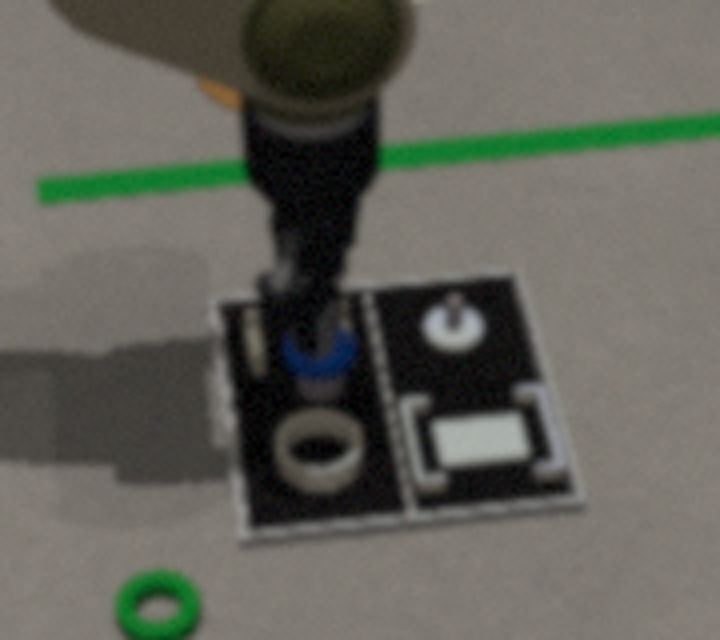

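>>> play_rows:
  commands:
    - {"grip": 1,"x": 0,"y": 0,"z": 0.02,"rx": 0,"ry": 0,"rz": 0}
    - {"grip": 1,"x": 0,"y": 0,"z": 0.02,"rx": 0,"ry": 0,"rz": 0}
    - {"grip": 1,"x": 0,"y": 0,"z": 0.015,"rx": 0,"ry": 0,"rz": 0}
    - {"grip": 1,"x": 0,"y": 0,"z": 0.006,"rx": 0,"ry": 0,"rz": 0}
    - {"grip": 1,"x": 0,"y": 0,"z": 0.003,"rx": 0,"ry": 0,"rz": 0}
    - {"grip": 1,"x": 0,"y": 0,"z": 0.002,"rx": 0,"ry": 0,"rz": 0}
    - {"grip": 1,"x": 0,"y": 0,"z": 0,"rx": 0,"ry": 0,"rz": 0}
  squeeze: 50

```text
time_s: 6.7
position: [0.4671, 0.1129, 0.0673]
tool_rot: [[-0.895, 0.446, 0.0], [0.446, 0.895, 0.0], [-0.0, 0.0, -1.0]]
ft_force: [-0.9, 0.1, -4.1]
grip_width: 0.0186
```

>>> play_rows:
  commands:
    - {"grip": 1,"x": 0,"y": 0,"z": 0.001,"rx": 0,"ry": 0,"rz": 0}
    - {"grip": 1,"x": 0,"y": 0,"z": 0.0005,"rx": 0,"ry": 0,"rz": 0}
    - {"grip": 1,"x": 0,"y": 0,"z": 0,"rx": 0,"ry": 0,"rz": 0}
  squeeze: 50

```text
time_s: 7.08
position: [0.4672, 0.113, 0.0659]
tool_rot: [[-0.895, 0.446, 0.001], [0.446, 0.895, -0.0], [-0.001, 0.0, -1.0]]
ft_force: [-0.3, 0.3, 2.2]
grip_width: 0.0185
```

>>> play_rows:
  commands:
    - {"grip": 0,"x": 0,"y": 0,"z": 0,"rx": 0,"ry": 0,"rz": 0}
    - {"grip": -0.3,"x": 0,"y": 0,"z": 0,"rx": 0,"ry": 0,"rz": 0}
    - {"grip": -0.3,"x": 0,"y": 0,"z": 0,"rx": 0,"ry": 0,"rz": 0}
    - {"grip": -0.3,"x": 0,"y": 0,"z": 0,"rx": 0,"ry": 0,"rz": 0}
  squeeze: 50

```text
time_s: 7.58
position: [0.467, 0.113, 0.0655]
tool_rot: [[-0.895, 0.446, 0.0], [0.446, 0.895, -0.0], [-0.0, 0.0, -1.0]]
ft_force: [0.2, -0.4, 0.6]
grip_width: 0.0554
```

>>> play_rows:
  commands:
    - {"grip": -0.5,"x": 0,"y": 0,"z": -0.015,"rx": 0,"ry": 0,"rz": 0}
    - {"grip": -0.5,"x": 0,"y": 0,"z": -0.03,"rx": 0,"ry": 0,"rz": 0}
    - {"grip": -0.5,"x": 0,"y": 0,"z": -0.04,"rx": 0,"ry": 0,"rz": 0}
    - {"grip": -0.5,"x": -0.02,"y": -0.04,"z": 0,"rx": 0,"ry": 0,"rz": 0}
    - {"grip": -0.5,"x": -0.02,"y": -0.04,"z": 0,"rx": 0,"ry": 0,"rz": 0}
    - {"grip": -0.5,"x": -0.02,"y": -0.04,"z": 0,"rx": 0,"ry": 0,"rz": 0}
    - {"grip": -0.5,"x": -0.02,"y": -0.04,"z": 0,"rx": 0,"ry": 0,"rz": 0}
    - {"grip": -0.5,"x": 0,"y": 0,"z": 0,"rx": 0,"ry": 0,"rz": 0}
  squeeze: 50

```text
time_s: 8.57
position: [0.4672, -0.0683, 0.1504]
tool_rot: [[-0.893, 0.45, 0.0], [0.45, 0.893, -0.0], [-0.0, -0.0, -1.0]]
ft_force: [-0.3, 0.4, 0.1]
grip_width: 0.0643
```

```bash
python3 -c "
from h import *
go(.46,-.0892,.03)
im=grab('side'); c=im['color']
cv2.imwrite('pics/s4.png',cv2.resize(c[100:260,220:400],None,fx=4,fy=4,interpolation=cv2.INTER_CUBIC))"
```

```text
t 8.57 p [ 0.4672 -0.0683  0.1504] yaw 63.27 tilt [ 2.e-04 -4.e-04 -1.e+00] grip 0.0643 F [-0.3  0.4  0.1]
delta tool [-0.0029 -0.0219  0.1205] dist 0.122  None
```

View pics/s4.png

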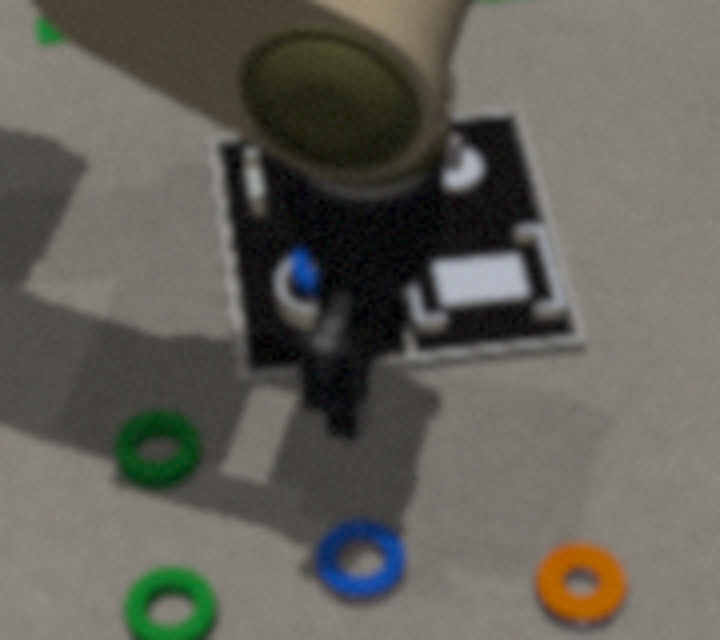

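>>> play_rows:
  commands:
    - {"grip": -0.5,"x": -0.0029,"y": -0.0219,"z": 0.03,"rx": 0,"ry": 0,"rz": 0}
    - {"grip": -0.5,"x": 0,"y": 0,"z": 0.04,"rx": 0,"ry": 0,"rz": 0}
    - {"grip": -0.5,"x": 0,"y": 0,"z": 0.035,"rx": 0,"ry": 0,"rz": 0}
    - {"grip": -0.5,"x": 0,"y": 0,"z": 0.02,"rx": 0,"ry": 0,"rz": 0}
    - {"grip": -0.5,"x": 0,"y": 0,"z": 0.01,"rx": 0,"ry": 0,"rz": 0}
    - {"grip": -0.5,"x": 0,"y": 0,"z": 0,"rx": 0,"ry": 0,"rz": 0}
  squeeze: 50

```text
time_s: 9.38
position: [0.4599, -0.0862, 0.0154]
tool_rot: [[-0.895, 0.446, -0.001], [0.446, 0.895, 0.0], [0.001, 0.0, -1.0]]
ft_force: [-0.5, 0.1, 0.0]
grip_width: 0.064
```

>>> play_rows:
  commands:
    - {"grip": -0.5,"x": -0.001,"y": -0.003,"z": 0.002,"rx": 0,"ry": 0,"rz": 0}
    - {"grip": -0.5,"x": 0,"y": 0,"z": 0.0015,"rx": 0,"ry": 0,"rz": 0}
    - {"grip": -0.5,"x": 0,"y": 0,"z": 0,"rx": 0,"ry": 0,"rz": 0}
  squeeze: 50

```text
time_s: 9.75
position: [0.4596, -0.09, 0.0123]
tool_rot: [[-0.895, 0.447, 0.0], [0.447, 0.895, -0.0], [-0.001, 0.0, -1.0]]
ft_force: [-0.1, 0.8, 0.5]
grip_width: 0.0637
```

>>> play_rows:
  commands:
    - {"grip": 1,"x": 0,"y": 0,"z": 0,"rx": 0,"ry": 0,"rz": 0}
    - {"grip": 1,"x": 0,"y": 0,"z": 0,"rx": 0,"ry": 0,"rz": 0}
    - {"grip": 1,"x": 0,"y": 0,"z": 0,"rx": 0,"ry": 0,"rz": 0}
  squeeze: 50

```text
time_s: 10.12
position: [0.4597, -0.0899, 0.0128]
tool_rot: [[-0.895, 0.446, 0.001], [0.446, 0.895, -0.0], [-0.001, 0.0, -1.0]]
ft_force: [-1.4, 0.7, 9.7]
grip_width: 0.0501
```

>>> play_rows:
  commands:
    - {"grip": 1,"x": 0,"y": 0,"z": -0.01,"rx": 0,"ry": 0,"rz": 0}
    - {"grip": 1,"x": 0,"y": 0,"z": -0.04,"rx": 0,"ry": 0,"rz": 0}
    - {"grip": 1,"x": 0,"y": 0,"z": -0.05,"rx": 0,"ry": 0,"rz": 0}
    - {"grip": 1,"x": 0.003,"y": 0.03,"z": -0.02,"rx": 0,"ry": 0,"rz": 0}
    - {"grip": 1,"x": 0.006,"y": 0.05,"z": 0,"rx": 0,"ry": 0,"rz": 0}
    - {"grip": 1,"x": 0.006,"y": 0.05,"z": 0,"rx": 0,"ry": 0,"rz": 0}
    - {"grip": 1,"x": 0.006,"y": 0.05,"z": 0,"rx": 0,"ry": 0,"rz": 0}
    - {"grip": 1,"x": 0.006,"y": 0.05,"z": 0,"rx": 0,"ry": 0,"rz": 0}
    - {"grip": 1,"x": 0.006,"y": 0.05,"z": 0,"rx": 0,"ry": 0,"rz": 0}
    - {"grip": 1,"x": 0.004,"y": 0.04,"z": 0,"rx": 0,"ry": 0,"rz": 0}
    - {"grip": 1,"x": 0,"y": 0.003,"z": 0,"rx": 0,"ry": 0,"rz": 0}
    - {"grip": 1,"x": 0,"y": 0,"z": 0,"rx": 0,"ry": 0,"rz": 0}
  squeeze: 50

```text
time_s: 11.62
position: [0.5702, 0.2153, 0.1319]
tool_rot: [[-0.895, 0.446, -0.001], [0.446, 0.895, -0.0], [0.001, -0.001, -1.0]]
ft_force: [-0.5, -0.9, -1.7]
grip_width: 0.0499
```

```bash
python3 -c "
from h import *
go(.5707,.2155,.030)
im=grab('side'); c=im['color']
cv2.imwrite('pics/s5.png',cv2.resize(c[60:220,220:400],None,fx=4,fy=4,interpolation=cv2.INTER_CUBIC))"
```

```text
t 11.62 p [0.5702 0.2153 0.1319] yaw 63.49 tilt [-9.e-04 -4.e-04 -1.e+00] grip 0.0499 F [-0.5 -0.9 -1.7]
delta tool [-0.0005  0.0005  0.1019] dist 0.102  None
```

View pics/s5.png

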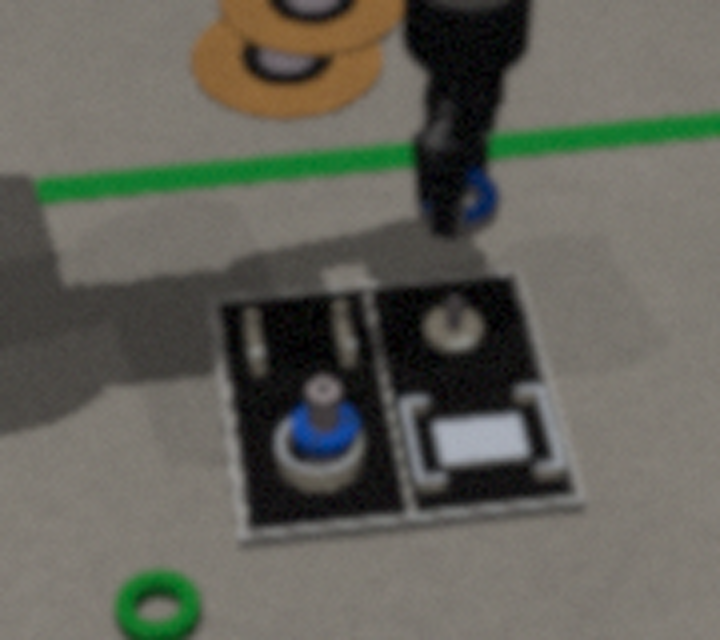

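>>> play_rows:
  commands:
    - {"grip": 1,"x": 0,"y": 0,"z": 0.02,"rx": 0,"ry": 0,"rz": 0}
    - {"grip": 1,"x": 0,"y": 0,"z": 0.025,"rx": 0,"ry": 0,"rz": 0}
    - {"grip": 1,"x": 0,"y": 0,"z": 0.02,"rx": 0,"ry": 0,"rz": 0}
    - {"grip": 1,"x": 0,"y": 0,"z": 0.015,"rx": 0,"ry": 0,"rz": 0}
    - {"grip": 1,"x": 0,"y": 0,"z": 0.01,"rx": 0,"ry": 0,"rz": 0}
    - {"grip": 1,"x": 0,"y": 0,"z": 0.007,"rx": 0,"ry": 0,"rz": 0}
    - {"grip": 1,"x": 0,"y": 0,"z": 0.003,"rx": 0,"ry": 0,"rz": 0}
    - {"grip": 1,"x": 0,"y": 0,"z": 0,"rx": 0,"ry": 0,"rz": 0}
  squeeze: 50

```text
time_s: 12.68
position: [0.5707, 0.2157, 0.0322]
tool_rot: [[-0.895, 0.446, 0.0], [0.446, 0.895, 0.0], [-0.0, 0.0, -1.0]]
ft_force: [0.1, -0.2, -2.1]
grip_width: 0.05
```

>>> play_rows:
  commands:
    - {"grip": 1,"x": 0,"y": 0,"z": 0.001,"rx": 0,"ry": 0,"rz": 0}
    - {"grip": 1,"x": 0,"y": 0,"z": 0.001,"rx": 0,"ry": 0,"rz": 0}
    - {"grip": 1,"x": 0,"y": 0,"z": 0,"rx": 0,"ry": 0,"rz": 0}
  squeeze: 50

```text
time_s: 13.05
position: [0.5706, 0.2156, 0.03]
tool_rot: [[-0.895, 0.446, 0.0], [0.446, 0.895, -0.0], [-0.0, -0.0, -1.0]]
ft_force: [0.4, 0.4, -1.7]
grip_width: 0.0498
```

>>> play_rows:
  commands:
    - {"grip": 1,"x": 0,"y": 0,"z": 0.0006,"rx": 0,"ry": 0,"rz": 0}
    - {"grip": 1,"x": 0,"y": 0,"z": 0.0006,"rx": 0,"ry": 0,"rz": 0}
    - {"grip": 1,"x": 0,"y": 0,"z": 0,"rx": 0,"ry": 0,"rz": 0}
  squeeze: 50

```text
time_s: 13.42
position: [0.5706, 0.2156, 0.0299]
tool_rot: [[-0.895, 0.446, 0.001], [0.446, 0.895, 0.0], [-0.001, 0.0, -1.0]]
ft_force: [-3.7, -0.8, 7.0]
grip_width: 0.0494
```

>>> play_rows:
  commands:
    - {"grip": -0.2,"x": 0,"y": 0,"z": 0,"rx": 0,"ry": 0,"rz": 0}
    - {"grip": -0.45,"x": 0,"y": 0,"z": 0,"rx": 0,"ry": 0,"rz": 0}
    - {"grip": -0.45,"x": 0,"y": 0,"z": 0,"rx": 0,"ry": 0,"rz": 0}
    - {"grip": -0.5,"x": 0,"y": 0,"z": -0.01,"rx": 0,"ry": 0,"rz": 0}
    - {"grip": -0.5,"x": 0,"y": 0,"z": -0.03,"rx": 0,"ry": 0,"rz": 0}
    - {"grip": -0.5,"x": 0,"y": 0,"z": -0.04,"rx": 0,"ry": 0,"rz": 0}
    - {"grip": -0.5,"x": 0,"y": 0,"z": -0.04,"rx": 0,"ry": 0,"rz": 0}
    - {"grip": -0.5,"x": -0.023,"y": -0.044,"z": 0,"rx": 0,"ry": 0,"rz": 0}
    - {"grip": -0.5,"x": -0.023,"y": -0.044,"z": 0,"rx": 0,"ry": 0,"rz": 0}
    - {"grip": -0.5,"x": -0.023,"y": -0.044,"z": 0,"rx": 0,"ry": 0,"rz": 0}
    - {"grip": -0.5,"x": -0.023,"y": -0.044,"z": 0,"rx": 0,"ry": 0,"rz": 0}
    - {"grip": -0.5,"x": -0.023,"y": -0.044,"z": 0,"rx": 0,"ry": 0,"rz": 0}
  squeeze: 50

```text
time_s: 14.92
position: [0.5752, -0.0342, 0.1496]
tool_rot: [[-0.895, 0.446, 0.001], [0.446, 0.895, -0.0], [-0.001, 0.0, -1.0]]
ft_force: [0.9, 0.5, -0.1]
grip_width: 0.0642
```

```bash
python3 -c "
from h import *
go(.5805,-.344,.12,-36.5)
for n in ('side','top'):
  im=grab(n); c=im['color']
  c=c[80:220,240:400] if n=='side' else c[130:260,180:310]
  cv2.imwrite(f'pics/{n}6.png',cv2.resize(c,None,fx=4,fy=4,interpolation=cv2.INTER_CUBIC))"
```

```text
t 14.93 p [ 0.5752 -0.0342  0.1496] yaw 63.49 tilt [ 1.e-03 -3.e-04 -1.e+00] grip 0.0642 F [ 0.9  0.5 -0.1]
delta tool [-0.143  -0.2749  0.0297] dist 0.311 rz 1.7451
```

View pics/side6.png

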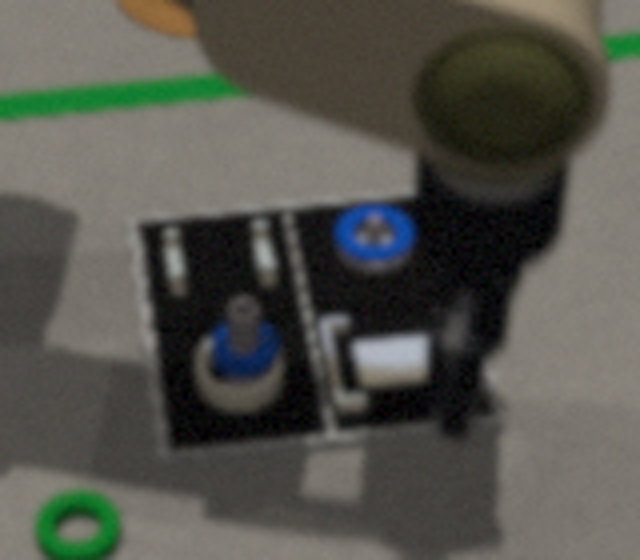

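View pics/top6.png

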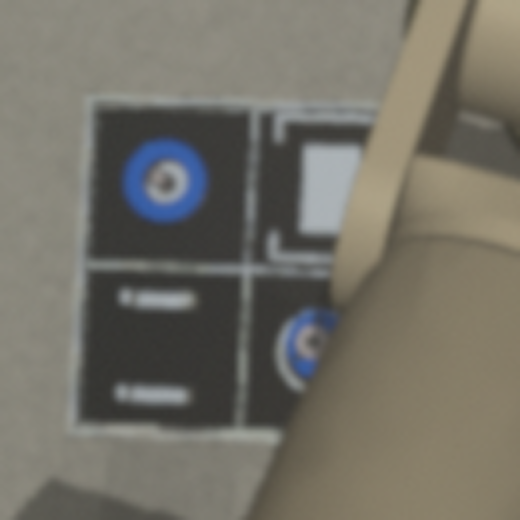

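>>> play_rows:
  commands:
    - {"grip": -0.5,"x": -0.024,"y": -0.046,"z": 0,"rx": 0,"ry": 0,"rz": 0}
    - {"grip": -0.5,"x": -0.024,"y": -0.046,"z": 0,"rx": 0,"ry": 0,"rz": 0}
    - {"grip": -0.5,"x": -0.024,"y": -0.046,"z": 0,"rx": 0,"ry": 0,"rz": 0}
    - {"grip": -0.5,"x": -0.024,"y": -0.046,"z": 0,"rx": 0,"ry": 0,"rz": 0}
    - {"grip": -0.5,"x": -0.024,"y": -0.046,"z": 0,"rx": 0,"ry": 0,"rz": 0}
    - {"grip": -0.5,"x": -0.023,"y": -0.045,"z": 0.03,"rx": 0,"ry": 0,"rz": 0}
    - {"grip": -0.5,"x": 0,"y": 0,"z": 0,"rx": 0,"ry": 0,"rz": 0.175}
    - {"grip": -0.5,"x": 0,"y": 0,"z": 0,"rx": 0,"ry": 0,"rz": 0.175}
    - {"grip": -0.5,"x": 0,"y": 0,"z": 0,"rx": 0,"ry": 0,"rz": 0.175}
    - {"grip": -0.5,"x": 0,"y": 0,"z": 0,"rx": 0,"ry": 0,"rz": 0.175}
    - {"grip": -0.5,"x": 0,"y": 0,"z": 0,"rx": 0,"ry": 0,"rz": 0.175}
    - {"grip": -0.5,"x": 0,"y": 0,"z": 0,"rx": 0,"ry": 0,"rz": 0.175}
  squeeze: 50

```text
time_s: 16.52
position: [0.5808, -0.3418, 0.1194]
tool_rot: [[-0.053, 0.999, 0.0], [0.999, 0.053, -0.0], [-0.0, 0.0, -1.0]]
ft_force: [1.4, 0.2, 0.5]
grip_width: 0.0643
```

>>> play_rows:
  commands:
    - {"grip": -0.5,"x": 0,"y": 0,"z": 0,"rx": 0,"ry": 0,"rz": 0.175}
    - {"grip": -0.5,"x": 0,"y": 0,"z": 0,"rx": 0,"ry": 0,"rz": 0.175}
    - {"grip": -0.5,"x": 0,"y": 0,"z": 0,"rx": 0,"ry": 0,"rz": 0.175}
    - {"grip": -0.5,"x": 0,"y": 0,"z": 0,"rx": 0,"ry": 0,"rz": 0.17}
    - {"grip": -0.5,"x": 0,"y": 0,"z": 0,"rx": 0,"ry": 0,"rz": 0}
  squeeze: 50

```text
time_s: 17.15
position: [0.5808, -0.3419, 0.1192]
tool_rot: [[0.593, 0.805, 0.0], [0.805, -0.593, -0.0], [0.0, 0.0, -1.0]]
ft_force: [-0.0, 0.2, -0.9]
grip_width: 0.0639
```

```bash
python3 -c "
from h import *
go(.5805,-.344,.012,-36.5)"
```

```text
t 17.15 p [ 0.5808 -0.3419  0.1192] yaw -36.38 tilt [ 3.e-04 -1.e-04 -1.e+00] grip 0.0639 F [-0.   0.2 -0.9]
delta tool [-0.0019  0.001   0.1072] dist 0.107 rz 0.0021
```

>>> play_rows:
  commands:
    - {"grip": -0.5,"x": -0.002,"y": 0.001,"z": 0.03,"rx": 0,"ry": 0,"rz": 0}
    - {"grip": -0.5,"x": 0,"y": 0,"z": 0.035,"rx": 0,"ry": 0,"rz": 0}
    - {"grip": -0.5,"x": 0,"y": 0,"z": 0.025,"rx": 0,"ry": 0,"rz": 0}
    - {"grip": -0.5,"x": 0,"y": 0,"z": 0.013,"rx": 0,"ry": 0,"rz": 0}
    - {"grip": -0.5,"x": 0,"y": 0,"z": 0.0035,"rx": 0,"ry": 0,"rz": 0}
    - {"grip": -0.5,"x": 0,"y": 0,"z": 0,"rx": 0,"ry": 0,"rz": 0}
  squeeze: 40

```text
time_s: 17.9
position: [0.5805, -0.3449, 0.0132]
tool_rot: [[0.594, 0.804, 0.001], [0.804, -0.594, -0.001], [-0.0, 0.001, -1.0]]
ft_force: [0.5, 0.4, -0.0]
grip_width: 0.0642
```

>>> play_rows:
  commands:
    - {"grip": 1,"x": 0,"y": 0,"z": 0,"rx": 0,"ry": 0,"rz": 0}
    - {"grip": 1,"x": 0,"y": 0,"z": 0,"rx": 0,"ry": 0,"rz": 0}
    - {"grip": 1,"x": 0,"y": 0,"z": 0,"rx": 0,"ry": 0,"rz": 0}
    - {"grip": 1,"x": 0,"y": 0,"z": 0,"rx": 0,"ry": 0,"rz": 0}
  squeeze: 40

```text
time_s: 18.4
position: [0.5806, -0.3451, 0.0137]
tool_rot: [[0.595, 0.804, 0.002], [0.804, -0.595, -0.001], [-0.0, 0.002, -1.0]]
ft_force: [-0.9, 1.0, 6.9]
grip_width: 0.0471
```

>>> play_rows:
  commands:
    - {"grip": 1,"x": 0,"y": 0,"z": -0.01,"rx": 0,"ry": 0,"rz": 0}
    - {"grip": 1,"x": 0,"y": 0,"z": -0.03,"rx": 0,"ry": 0,"rz": 0}
    - {"grip": 1,"x": 0,"y": 0,"z": -0.04,"rx": 0,"ry": 0,"rz": 0}
    - {"grip": 1,"x": 0,"y": 0,"z": -0.04,"rx": 0,"ry": 0,"rz": 0}
    - {"grip": 1,"x": 0,"y": 0,"z": 0,"rx": 0,"ry": 0,"rz": 0.16}
    - {"grip": 1,"x": 0,"y": 0,"z": 0,"rx": 0,"ry": 0,"rz": 0.16}
    - {"grip": 1,"x": 0,"y": 0,"z": 0,"rx": 0,"ry": 0,"rz": 0.16}
    - {"grip": 1,"x": 0,"y": 0,"z": 0,"rx": 0,"ry": 0,"rz": 0.16}
    - {"grip": 1,"x": 0,"y": 0,"z": 0,"rx": 0,"ry": 0,"rz": 0.16}
    - {"grip": 1,"x": 0,"y": 0,"z": 0,"rx": 0,"ry": 0,"rz": 0.153}
    - {"grip": 1,"x": 0,"y": 0,"z": 0,"rx": 0,"ry": 0,"rz": 0}
  squeeze: 40

```text
time_s: 19.77
position: [0.58, -0.3446, 0.1326]
tool_rot: [[1.0, -0.018, -0.0], [-0.018, -1.0, 0.0], [-0.0, -0.0, -1.0]]
ft_force: [-0.0, 0.1, -0.7]
grip_width: 0.0467
```

>>> play_rows:
  commands:
    - {"grip": 1,"x": -0.002,"y": -0.025,"z": 0,"rx": 0,"ry": 0,"rz": 0}
    - {"grip": 1,"x": -0.002,"y": -0.05,"z": 0,"rx": 0,"ry": 0,"rz": 0}
    - {"grip": 1,"x": -0.002,"y": -0.05,"z": 0,"rx": 0,"ry": 0,"rz": 0}
    - {"grip": 1,"x": -0.002,"y": -0.05,"z": 0,"rx": 0,"ry": 0,"rz": 0}
    - {"grip": 1,"x": -0.002,"y": -0.05,"z": 0,"rx": 0,"ry": 0,"rz": 0}
    - {"grip": 1,"x": -0.002,"y": -0.05,"z": 0,"rx": 0,"ry": 0,"rz": 0}
    - {"grip": 1,"x": -0.002,"y": -0.05,"z": 0,"rx": 0,"ry": 0,"rz": 0}
    - {"grip": 1,"x": -0.002,"y": -0.05,"z": 0,"rx": 0,"ry": 0,"rz": 0}
    - {"grip": 1,"x": -0.002,"y": -0.05,"z": 0,"rx": 0,"ry": 0,"rz": 0}
    - {"grip": 1,"x": -0.002,"y": -0.032,"z": 0,"rx": 0,"ry": 0,"rz": 0}
    - {"grip": 1,"x": 0,"y": 0,"z": 0,"rx": 0,"ry": 0,"rz": 0}
  squeeze: 40

```text
time_s: 21.15
position: [0.5684, 0.1146, 0.1326]
tool_rot: [[1.0, -0.013, 0.0], [-0.013, -1.0, 0.0], [0.0, -0.0, -1.0]]
ft_force: [0.5, -0.6, -1.2]
grip_width: 0.0464
```

```bash
python3 -c "
from h import *
go(.5689,.1125,.030,-91)
for n in ('side',):
  im=grab(n); c=im['color']
  c=c[60:220,240:420]
  cv2.imwrite(f'pics/{n}7.png',cv2.resize(c,None,fx=4,fy=4,interpolation=cv2.INTER_CUBIC))"
```

```text
t 21.15 p [0.5684 0.1146 0.1326] yaw -90.73 tilt [ 1.e-04  2.e-04 -1.e+00] grip 0.0464 F [ 0.5 -0.6 -1.2]
delta tool [0.0005 0.0021 0.1026] dist 0.103 rz 0.0047
```

View pics/side7.png

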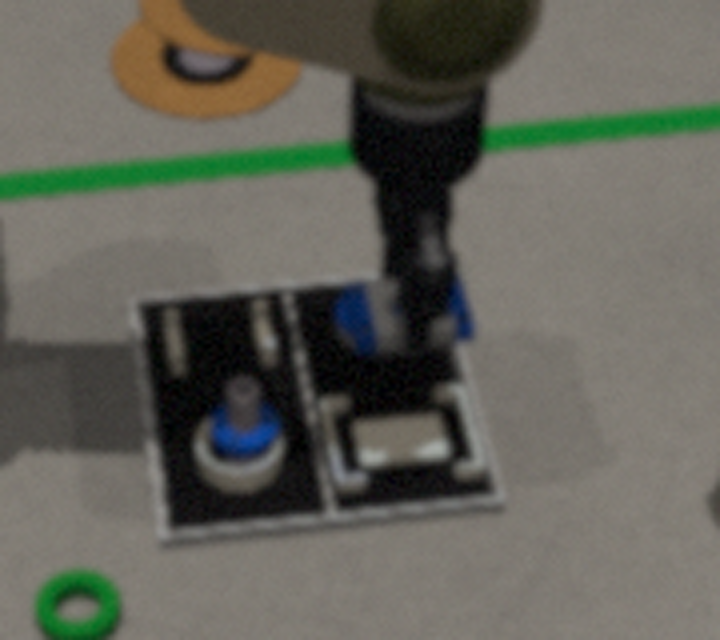

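>>> play_rows:
  commands:
    - {"grip": 1,"x": 0.0005,"y": 0.0015,"z": 0.02,"rx": 0,"ry": 0,"rz": 0.004}
    - {"grip": 1,"x": 0,"y": 0,"z": 0.025,"rx": 0,"ry": 0,"rz": 0}
    - {"grip": 1,"x": 0,"y": 0,"z": 0.02,"rx": 0,"ry": 0,"rz": 0}
    - {"grip": 1,"x": 0,"y": 0,"z": 0.015,"rx": 0,"ry": 0,"rz": 0}
    - {"grip": 1,"x": 0,"y": 0,"z": 0.01,"rx": 0,"ry": 0,"rz": 0}
    - {"grip": 1,"x": 0,"y": 0,"z": 0.006,"rx": 0,"ry": 0,"rz": 0}
    - {"grip": 1,"x": 0,"y": 0,"z": 0.004,"rx": 0,"ry": 0,"rz": 0}
    - {"grip": 1,"x": 0,"y": 0,"z": 0,"rx": 0,"ry": 0,"rz": 0}
  squeeze: 40

```text
time_s: 22.2
position: [0.5694, 0.1111, 0.0324]
tool_rot: [[1.0, -0.023, 0.0], [-0.023, -1.0, -0.0], [0.0, 0.0, -1.0]]
ft_force: [0.3, 0.4, -1.2]
grip_width: 0.0469
```

```bash
python3 -c "
from h import *
go(.5689,.1125,.030,-91)
for n in ('side',):
  im=grab(n); c=im['color']
  c=c[110:210,300:400]
  cv2.imwrite(f'pics/{n}8.png',cv2.resize(c,None,fx=6,fy=6,interpolation=cv2.INTER_CUBIC))"
```

```text
t 22.2 p [0.5694 0.1111 0.0324] yaw -91.32 tilt [ 2.e-04 -0.e+00 -1.e+00] grip 0.0469 F [ 0.3  0.4 -1.2]
delta tool [-0.0005 -0.0014  0.0024] dist 0.003 rz -0.0056
```

View pics/side8.png

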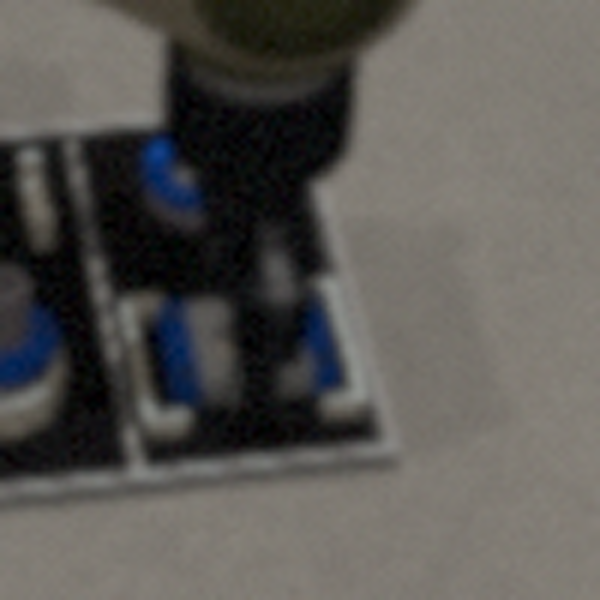

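>>> play_rows:
  commands:
    - {"grip": 1,"x": 0,"y": -0.001,"z": 0.0015,"rx": 0,"ry": 0,"rz": 0}
    - {"grip": 1,"x": 0,"y": 0,"z": 0.001,"rx": 0,"ry": 0,"rz": 0}
    - {"grip": 1,"x": 0,"y": 0,"z": 0.0006,"rx": 0,"ry": 0,"rz": 0}
    - {"grip": 1,"x": 0,"y": 0,"z": 0,"rx": 0,"ry": 0,"rz": 0}
  squeeze: 40

```text
time_s: 22.75
position: [0.5694, 0.1122, 0.0297]
tool_rot: [[1.0, -0.023, 0.0], [-0.023, -1.0, 0.0], [0.0, -0.0, -1.0]]
ft_force: [-1.1, 0.9, 5.1]
grip_width: 0.0466
```

>>> play_rows:
  commands:
    - {"grip": -0.2,"x": 0,"y": 0,"z": 0,"rx": 0,"ry": 0,"rz": 0}
    - {"grip": -0.4,"x": 0,"y": 0,"z": 0,"rx": 0,"ry": 0,"rz": 0}
    - {"grip": -0.4,"x": 0,"y": 0,"z": 0,"rx": 0,"ry": 0,"rz": 0}
    - {"grip": -0.4,"x": 0,"y": 0,"z": -0.01,"rx": 0,"ry": 0,"rz": 0}
    - {"grip": -0.4,"x": 0,"y": 0,"z": -0.03,"rx": 0,"ry": 0,"rz": 0}
    - {"grip": -0.4,"x": 0,"y": 0,"z": -0.04,"rx": 0,"ry": 0,"rz": 0}
    - {"grip": -0.4,"x": 0,"y": 0,"z": -0.04,"rx": 0,"ry": 0,"rz": 0}
    - {"grip": -0.4,"x": -0.013,"y": 0.05,"z": 0,"rx": 0,"ry": 0,"rz": 0}
    - {"grip": -0.4,"x": -0.013,"y": 0.05,"z": 0,"rx": 0,"ry": 0,"rz": 0}
    - {"grip": -0.4,"x": -0.013,"y": 0.05,"z": 0,"rx": 0,"ry": 0,"rz": 0}
    - {"grip": -0.4,"x": -0.013,"y": 0.05,"z": 0,"rx": 0,"ry": 0,"rz": 0}
    - {"grip": -0.4,"x": -0.013,"y": 0.05,"z": 0,"rx": 0,"ry": 0,"rz": 0}
  squeeze: 40

```text
time_s: 24.25
position: [0.498, -0.1379, 0.1501]
tool_rot: [[1.0, -0.023, 0.001], [-0.023, -1.0, -0.001], [0.001, 0.001, -1.0]]
ft_force: [0.8, 0.3, 0.7]
grip_width: 0.0598
```

>>> play_rows:
  commands:
    - {"grip": -0.4,"x": -0.013,"y": 0.05,"z": 0,"rx": 0,"ry": 0,"rz": 0}
    - {"grip": -0.4,"x": -0.013,"y": 0.05,"z": 0,"rx": 0,"ry": 0,"rz": 0}
    - {"grip": -0.4,"x": -0.013,"y": 0.05,"z": 0,"rx": 0,"ry": 0,"rz": 0}
    - {"grip": -0.4,"x": -0.014,"y": 0.051,"z": 0,"rx": 0,"ry": 0,"rz": 0}
    - {"grip": -0.4,"x": 0,"y": 0,"z": 0,"rx": 0,"ry": 0,"rz": -0.18}
    - {"grip": -0.4,"x": 0,"y": 0,"z": 0,"rx": 0,"ry": 0,"rz": -0.18}
    - {"grip": -0.4,"x": 0,"y": 0,"z": 0,"rx": 0,"ry": 0,"rz": -0.18}
    - {"grip": -0.4,"x": 0,"y": 0,"z": 0,"rx": 0,"ry": 0,"rz": -0.18}
    - {"grip": -0.4,"x": 0,"y": 0,"z": 0,"rx": 0,"ry": 0,"rz": -0.18}
    - {"grip": -0.4,"x": 0,"y": 0,"z": 0,"rx": 0,"ry": 0,"rz": -0.18}
    - {"grip": -0.4,"x": 0,"y": 0,"z": 0,"rx": 0,"ry": 0,"rz": -0.18}
    - {"grip": -0.4,"x": 0,"y": 0,"z": 0,"rx": 0,"ry": 0,"rz": -0.18}
  squeeze: 40

```text
time_s: 25.75
position: [0.4409, -0.336, 0.1499]
tool_rot: [[0.148, 0.989, 0.0], [0.989, -0.148, -0.001], [-0.0, 0.001, -1.0]]
ft_force: [-0.6, 0.2, -0.1]
grip_width: 0.0597
```

```bash
python3 -c "
from h import *
go(.441,-.336,.018,-6.3)
for n in ('side',):
  im=grab(n); c=im['color']
  c=c[100:220,250:400]
  cv2.imwrite(f'pics/{n}9.png',cv2.resize(c,None,fx=5,fy=5,interpolation=cv2.INTER_CUBIC))"
```

```text
t 25.75 p [ 0.4409 -0.336   0.1499] yaw -8.48 tilt [ 4.e-04 -5.e-04 -1.e+00] grip 0.0597 F [-0.6  0.2 -0.1]
delta tool [1.000e-04 0.000e+00 1.319e-01] dist 0.132 rz -0.0381
```

View pics/side9.png

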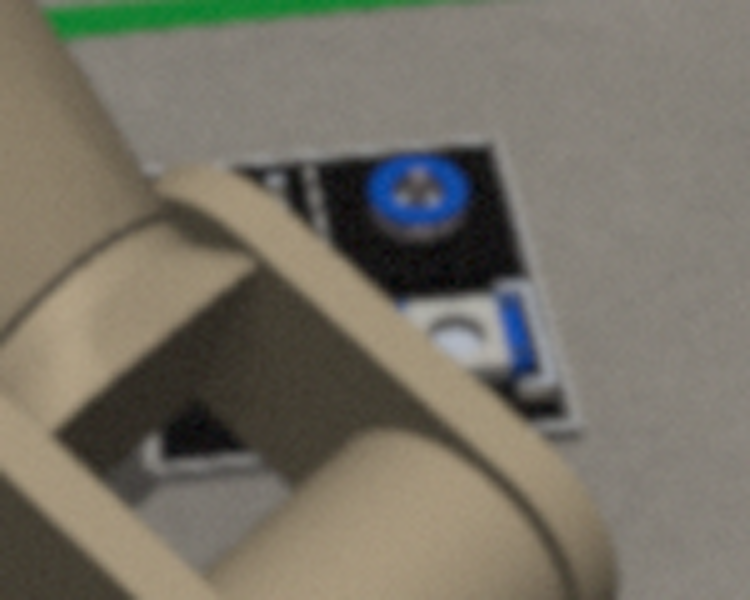

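>>> play_rows:
  commands:
    - {"grip": -0.4,"x": 0,"y": 0,"z": 0.025,"rx": 0,"ry": 0,"rz": -0.036}
    - {"grip": -0.4,"x": 0,"y": 0,"z": 0.035,"rx": 0,"ry": 0,"rz": 0}
    - {"grip": -0.4,"x": 0,"y": 0,"z": 0.035,"rx": 0,"ry": 0,"rz": 0}
    - {"grip": -0.4,"x": 0,"y": 0,"z": 0.022,"rx": 0,"ry": 0,"rz": 0}
    - {"grip": -0.4,"x": 0,"y": 0,"z": 0.012,"rx": 0,"ry": 0,"rz": 0}
    - {"grip": -0.4,"x": 0,"y": 0,"z": 0.003,"rx": 0,"ry": 0,"rz": 0}
    - {"grip": -0.4,"x": 0,"y": 0,"z": 0,"rx": 0,"ry": 0,"rz": 0}
  squeeze: 40

```text
time_s: 26.68
position: [0.4412, -0.3363, 0.0179]
tool_rot: [[0.118, 0.993, 0.001], [0.993, -0.118, -0.001], [-0.001, 0.001, -1.0]]
ft_force: [-0.3, 0.5, 0.4]
grip_width: 0.0598
```

>>> play_rows:
  commands:
    - {"grip": 1,"x": 0,"y": 0,"z": 0,"rx": 0,"ry": 0,"rz": 0}
    - {"grip": 1,"x": 0,"y": 0,"z": 0,"rx": 0,"ry": 0,"rz": 0}
    - {"grip": 1,"x": 0,"y": 0,"z": 0,"rx": 0,"ry": 0,"rz": 0}
    - {"grip": 1,"x": 0,"y": 0,"z": 0,"rx": 0,"ry": 0,"rz": 0}
    - {"grip": 1,"x": 0,"y": 0,"z": 0,"rx": 0,"ry": 0,"rz": 0}
    - {"grip": 1,"x": 0,"y": 0,"z": 0,"rx": 0,"ry": 0,"rz": 0}
  squeeze: 50

```text
time_s: 27.42
position: [0.4411, -0.3362, 0.0178]
tool_rot: [[0.118, 0.993, 0.001], [0.993, -0.118, -0.001], [-0.001, 0.001, -1.0]]
ft_force: [0.4, -0.6, 6.4]
grip_width: 0.0149
```

>>> play_rows:
  commands:
    - {"grip": 1,"x": 0,"y": 0,"z": -0.01,"rx": 0,"ry": 0,"rz": 0}
    - {"grip": 1,"x": 0,"y": 0,"z": -0.04,"rx": 0,"ry": 0,"rz": 0}
    - {"grip": 1,"x": 0,"y": 0,"z": -0.05,"rx": 0,"ry": 0,"rz": 0}
    - {"grip": 1,"x": 0,"y": 0,"z": -0.045,"rx": 0,"ry": 0,"rz": 0}
    - {"grip": 1,"x": 0,"y": 0,"z": 0,"rx": 0,"ry": 0,"rz": 0.18}
    - {"grip": 1,"x": 0,"y": 0,"z": 0,"rx": 0,"ry": 0,"rz": 0.18}
    - {"grip": 1,"x": 0,"y": 0,"z": 0,"rx": 0,"ry": 0,"rz": 0.18}
    - {"grip": 1,"x": 0,"y": 0,"z": 0,"rx": 0,"ry": 0,"rz": 0.18}
    - {"grip": 1,"x": 0,"y": 0,"z": 0,"rx": 0,"ry": 0,"rz": 0.18}
    - {"grip": 1,"x": 0,"y": 0,"z": 0,"rx": 0,"ry": 0,"rz": 0.18}
    - {"grip": 1,"x": 0,"y": 0,"z": 0,"rx": 0,"ry": 0,"rz": 0.18}
    - {"grip": 1,"x": 0,"y": 0,"z": 0,"rx": 0,"ry": 0,"rz": 0.18}
  squeeze: 50

```text
time_s: 28.92
position: [0.4406, -0.3357, 0.1623]
tool_rot: [[1.0, 0.007, -0.001], [0.007, -1.0, 0.001], [-0.001, -0.001, -1.0]]
ft_force: [-0.3, -0.4, -2.6]
grip_width: 0.0147
```

>>> play_rows:
  commands:
    - {"grip": 1,"x": 0.001,"y": -0.03,"z": 0,"rx": 0,"ry": 0,"rz": 0.03}
    - {"grip": 1,"x": 0.0015,"y": -0.055,"z": 0,"rx": 0,"ry": 0,"rz": 0}
    - {"grip": 1,"x": 0.0015,"y": -0.055,"z": 0,"rx": 0,"ry": 0,"rz": 0}
    - {"grip": 1,"x": 0.0015,"y": -0.055,"z": 0,"rx": 0,"ry": 0,"rz": 0}
    - {"grip": 1,"x": 0.0015,"y": -0.055,"z": 0,"rx": 0,"ry": 0,"rz": 0}
    - {"grip": 1,"x": 0.0015,"y": -0.055,"z": 0,"rx": 0,"ry": 0,"rz": 0}
    - {"grip": 1,"x": 0.0015,"y": -0.055,"z": 0,"rx": 0,"ry": 0,"rz": 0}
    - {"grip": 1,"x": 0.0015,"y": -0.055,"z": 0,"rx": 0,"ry": 0,"rz": 0}
    - {"grip": 1,"x": 0.001,"y": -0.055,"z": 0,"rx": 0,"ry": 0,"rz": 0}
    - {"grip": 1,"x": 0.001,"y": -0.055,"z": 0,"rx": 0,"ry": 0,"rz": 0}
    - {"grip": 1,"x": 0,"y": -0.0295,"z": 0,"rx": 0,"ry": 0,"rz": 0}
    - {"grip": 1,"x": 0,"y": 0,"z": 0,"rx": 0,"ry": 0,"rz": 0}
  squeeze: 50

```text
time_s: 30.42
position: [0.4624, 0.2197, 0.1622]
tool_rot: [[1.0, -0.014, -0.001], [-0.014, -1.0, -0.0], [-0.001, 0.0, -1.0]]
ft_force: [0.0, -1.0, -2.9]
grip_width: 0.0147
```

```bash
python3 -c "
from h import *
go(.4667,.2177,.0348,-91)
for n in ('side','top'):
  im=grab(n); c=im['color']
  np.savez(n+'10.npz',**im)
  c=c[60:220,240:400] if n=='side' else c[140:260,180:310]
  cv2.imwrite(f'pics/{n}10.png',cv2.resize(c,None,fx=4,fy=4,interpolation=cv2.INTER_CUBIC))"
```

```text
t 30.43 p [0.4624 0.2197 0.1622] yaw -90.81 tilt [-6.e-04 -0.e+00 -1.e+00] grip 0.0147 F [ 0.  -1.  -2.9]
delta tool [0.0044 0.002  0.1274] dist 0.127 rz 0.0034
```

View pics/side10.png

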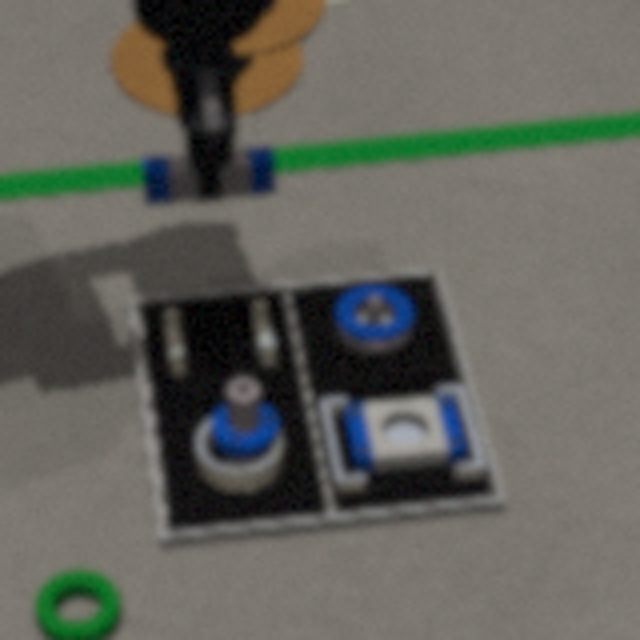

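View pics/top10.png

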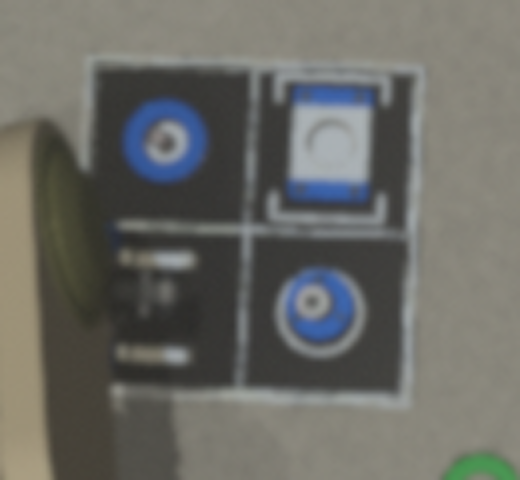

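>>> play_rows:
  commands:
    - {"grip": 1,"x": 0.004,"y": 0.002,"z": 0.02,"rx": 0,"ry": 0,"rz": 0.003}
    - {"grip": 1,"x": 0,"y": 0,"z": 0.03,"rx": 0,"ry": 0,"rz": 0}
    - {"grip": 1,"x": 0,"y": 0,"z": 0.025,"rx": 0,"ry": 0,"rz": 0}
    - {"grip": 1,"x": 0,"y": 0,"z": 0.02,"rx": 0,"ry": 0,"rz": 0}
    - {"grip": 1,"x": 0,"y": 0,"z": 0.012,"rx": 0,"ry": 0,"rz": 0}
    - {"grip": 1,"x": 0,"y": 0,"z": 0,"rx": 0,"ry": 0,"rz": 0}
  squeeze: 50

```text
time_s: 31.28
position: [0.467, 0.2154, 0.055]
tool_rot: [[1.0, -0.021, -0.001], [-0.021, -1.0, -0.0], [-0.001, 0.0, -1.0]]
ft_force: [-0.3, -0.0, -1.9]
grip_width: 0.0149
```

```bash
python3 -c "
from h import *
go(.4667,.2177,.0348,-91)
for n in ('side','top'):
  im=grab(n); c=im['color']
  c=c[60:180,240:360] if n=='side' else c[140:260,180:310]
  cv2.imwrite(f'pics/{n}11.png',cv2.resize(c,None,fx=4,fy=4,interpolation=cv2.INTER_CUBIC))"
```

```text
t 31.27 p [0.467  0.2154 0.055 ] yaw -91.21 tilt [-1.1e-03 -3.0e-04 -1.0e+00] grip 0.0149 F [-0.3 -0.  -1.9]
delta tool [-0.0003 -0.0023  0.0202] dist 0.02 rz -0.0037
```

View pics/side11.png

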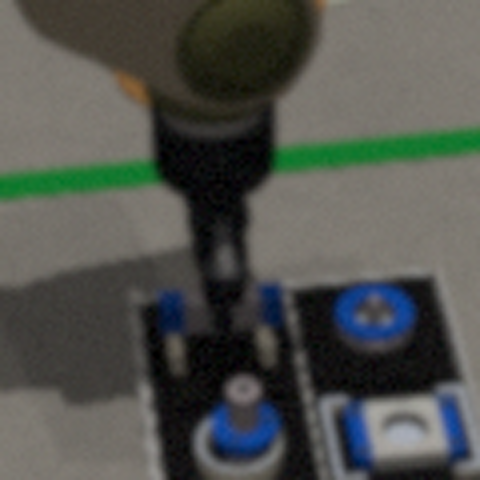

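>>> play_rows:
  commands:
    - {"grip": 1,"x": 0,"y": -0.002,"z": 0.006,"rx": 0,"ry": 0,"rz": 0}
    - {"grip": 1,"x": 0,"y": 0,"z": 0.006,"rx": 0,"ry": 0,"rz": 0}
    - {"grip": 1,"x": 0,"y": 0,"z": 0.005,"rx": 0,"ry": 0,"rz": 0}
    - {"grip": 1,"x": 0,"y": 0,"z": 0.002,"rx": 0,"ry": 0,"rz": 0}
    - {"grip": 1,"x": 0,"y": 0,"z": 0,"rx": 0,"ry": 0,"rz": 0}
  squeeze: 50

```text
time_s: 32.0
position: [0.467, 0.2181, 0.0361]
tool_rot: [[1.0, -0.02, -0.0], [-0.02, -1.0, -0.0], [-0.0, 0.0, -1.0]]
ft_force: [0.5, 0.0, -3.2]
grip_width: 0.0153
```

>>> play_rows:
  commands:
    - {"grip": 1,"x": 0,"y": 0,"z": 0.001,"rx": 0,"ry": 0,"rz": 0}
    - {"grip": 1,"x": 0,"y": 0,"z": 0.0005,"rx": 0,"ry": 0,"rz": 0}
    - {"grip": 1,"x": 0,"y": 0,"z": 0,"rx": 0,"ry": 0,"rz": 0}
  squeeze: 50

```text
time_s: 32.38
position: [0.4671, 0.2181, 0.0348]
tool_rot: [[1.0, -0.02, 0.0], [-0.02, -1.0, 0.0], [0.0, -0.0, -1.0]]
ft_force: [0.4, -0.0, -1.8]
grip_width: 0.0149
```

>>> play_rows:
  commands:
    - {"grip": 1,"x": 0,"y": 0,"z": 0.0006,"rx": 0,"ry": 0,"rz": 0}
    - {"grip": 1,"x": 0,"y": 0,"z": 0,"rx": 0,"ry": 0,"rz": 0}
  squeeze: 50

```text
time_s: 32.62
position: [0.4671, 0.2181, 0.0348]
tool_rot: [[1.0, -0.02, 0.001], [-0.02, -1.0, 0.0], [0.001, -0.0, -1.0]]
ft_force: [-0.9, -0.3, 6.4]
grip_width: 0.015
```

>>> play_rows:
  commands:
    - {"grip": 0.2,"x": 0,"y": 0,"z": 0,"rx": 0,"ry": 0,"rz": 0}
    - {"grip": 0,"x": 0,"y": 0,"z": 0,"rx": 0,"ry": 0,"rz": 0}
    - {"grip": -0.2,"x": 0,"y": 0,"z": 0,"rx": 0,"ry": 0,"rz": 0}
    - {"grip": -0.2,"x": 0,"y": 0,"z": 0,"rx": 0,"ry": 0,"rz": 0}
    - {"grip": -0.2,"x": 0,"y": 0,"z": -0.01,"rx": 0,"ry": 0,"rz": 0}
    - {"grip": -0.2,"x": 0,"y": 0,"z": -0.03,"rx": 0,"ry": 0,"rz": 0}
    - {"grip": -0.2,"x": 0,"y": 0,"z": -0.05,"rx": 0,"ry": 0,"rz": 0}
    - {"grip": -0.2,"x": 0,"y": 0,"z": -0.05,"rx": 0,"ry": 0,"rz": 0}
    - {"grip": -0.2,"x": -0.03,"y": -0.05,"z": -0.01,"rx": 0,"ry": 0,"rz": 0}
    - {"grip": -0.2,"x": -0.03,"y": -0.05,"z": -0.01,"rx": 0,"ry": 0,"rz": 0}
    - {"grip": -0.2,"x": -0.03,"y": -0.05,"z": -0.01,"rx": 0,"ry": 0,"rz": 0}
    - {"grip": -0.2,"x": -0.03,"y": -0.05,"z": 0,"rx": 0,"ry": 0,"rz": 0}
  squeeze: 50

```text
time_s: 34.12
position: [0.3501, 0.4221, 0.2058]
tool_rot: [[1.0, -0.02, 0.002], [-0.02, -1.0, 0.002], [0.002, -0.002, -1.0]]
ft_force: [1.5, -0.7, -0.3]
grip_width: 0.0515
```

```bash
python3 -c "
from h import *
go(.4667,.2177,.0348,-91)
for n in ('side','top'):
  im=grab(n); c=im['color']; W=cloud(im); z=W[...,2]
  hsv=cv2.cvtColor(c,cv2.COLOR_BGR2HSV)
  b=((hsv[...,0]>100)&(hsv[...,0]<125)&(hsv[...,1]>130)&(hsv[...,2]>60)).astype(np.uint8)
  N,l,s,ct=cv2.connectedComponentsWithStats(b); print(n)
  for i in range(1,N):
    if s[i,4]>6: P=W[l==i]; print(ct[i].round(),s[i,4],np.nanmean(P,0).round(4),np.nanstd(P[:,2]).round(4))
  c=c[90:220,240:400] if n=='side' else c[140:260,180:310]
  cv2.imwrite(f'pics/{n}12.png',cv2.resize(c,None,fx=4,fy=4,interpolation=cv2.INTER_CUBIC))
  cv2.imwrite(f'pics/{n}12f.png',im['color'])"
```

```text
t 34.12 p [0.3501 0.4221 0.2058] yaw -91.16 tilt [ 0.0021  0.0015 -1.    ] grip 0.0515 F [ 1.5 -0.7 -0.3]
delta tool [0.1204 0.2023 0.1709] dist 0.291 rz -0.0029
side
[333. 137.] 190 [0.5701 0.2198 0.0283] 0.0079
[308. 138.] 44 [0.5019 0.2196 0.0351] 0.0112
[282. 141.] 51 [0.4344 0.2236 0.0321] 0.0124
[301. 167.] 140 [0.4674 0.11   0.0434] 0.0102
[329. 168.] 72 [0.5393 0.1134 0.024 ] 0.0062
[353. 167.] 50 [0.6009 0.1056 0.0275] 0.0021
top
[263. 163.] 31 [0.603  0.1106 0.028 ] 0.0017
[220. 174.] 201 [0.5713 0.2158 0.0322] 0.0051
[261. 188.] 43 [0.5405 0.1124 0.0283] 0.0018
[218. 201.] 32 [0.5033 0.2159 0.0427] 0.0022
[262. 218.] 86 [0.4634 0.1055 0.0471] 0.002
[217. 229.] 33 [0.4349 0.2165 0.0419] 0.0034
```

View pics/side12.png

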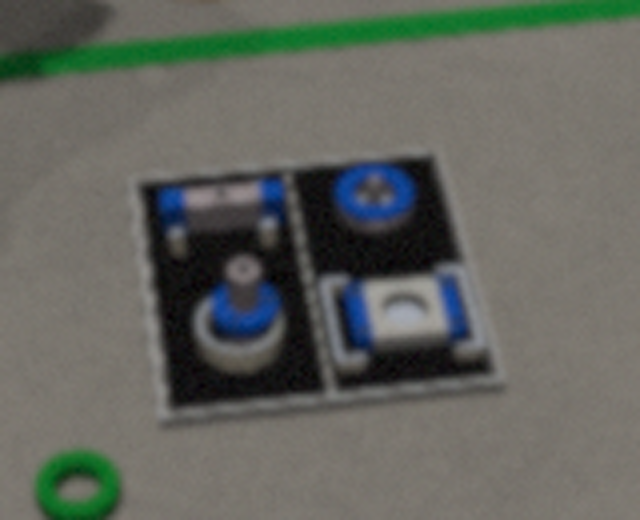

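View pics/top12.png

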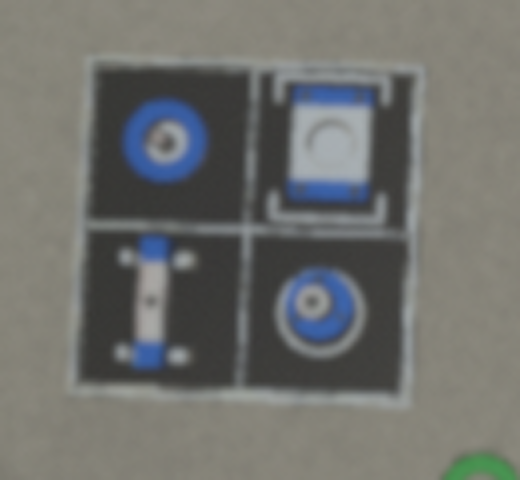

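View pics/side12f.png

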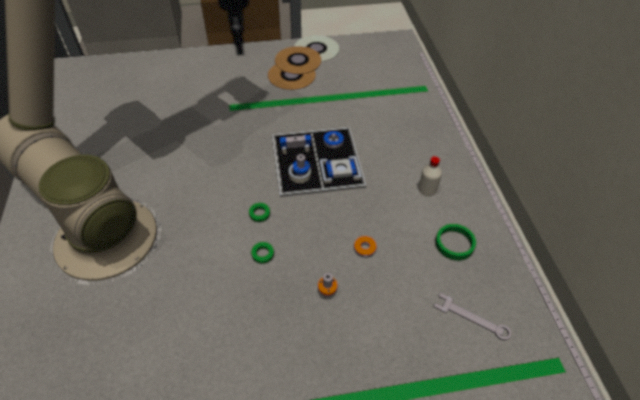

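```bash
python3 -c "
from h import *
print(order.close_job())"
```

```text
the job is handed in; nothing more can be done
None
```

I put all four blue-marked pieces into their own holders, in the listed order: punch, die, stripper plate, setting block. I lowered each one until the wrist force showed contact, then let go. The job was handed in at about 34 s of the 109 s allowed.

In the last pictures from both cameras, the punch stands upright in the cup and the ring lies over the post. The plate lies inside the pocket walls and the bar lies in both saddles.

The measured top heights match fully seated pieces:

| Piece | Measured (mm) | Expected (mm) |
|---|---|---|
| Punch flange | about 47 | 47 |
| Die | about 32 | 33 |
| Stripper plate | 28 | 28 |
| Setting block | 42 to 43 | 42 |

The orange punch and die and both green rings look undisturbed in the last side picture, and the gripper is clear of everything. No check failed. The one disagreement was the two cameras' estimates of where the cup is, about 8 mm apart. I used a value between them and the punch still went in cleanly.

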